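# Show the edge of a ball-panel pattern

## Task

Two flat metal cutting patterns lie on the low wooden shelf on the bench. With the fingertips, push the oblong one along the shelf, away from the six-sided one, until about a third of its length sticks out past the end of the shelf, so that its edge can be taken later; it should be left lying flat and roughly in line with the shelf. Only push it, do not lift it, and leave the six-sided pattern and the things standing around the shelf where they are.

Things in the scene. Friction and masses are not known exactly. Their poses are not given: they have to be found in the camera images.
- shelf: fixed low wooden shelf; origin on the bench under the centre of its board. Board 150 mm (its x) by 460 mm (its y, the direction along the shelf), flat top 60 mm above the bench; both ends, at y = +230 and -230 mm in its frame, are open. Along the far (+x) side a rail 12 mm thick, from x = 75 to 87 mm, stands 15 mm above the board's top. The board is carried on two upright slabs 20 mm thick at y = +150 and -150 mm, so under each end the bench is free.
- pattern: loose oblong aluminium plate with two rows of dark marks, to be pushed: 90 mm (its x) by 150 mm (its y) by 6 mm thick, about 0.2 kg, lying flat on one half of the shelf (either half) with its length roughly along the shelf; origin at the centre of its underside, which lies on the board. It would tip off the shelf if half of its length stuck out.
- hexpattern: loose six-sided aluminium plate, 100 mm across flats (116 mm across corners), 6 mm thick, lying flat on the other half of the shelf; origin at the centre of its underside. To be left alone.
- spool: wooden thread spool standing on the bench on the robot's side of the shelf, 48 mm diameter, 50 mm high; origin at the centre of its underside. To be left alone.
- waxjar: small amber jar with steel cap standing on the bench beyond the shelf's rail, 54 mm diameter, 55 mm high; origin at the centre of its underside. To be left alone.
- mallet: leather-worker's mallet standing head down on the bench beyond the shelf's rail: tan head 52 mm diameter and 75 mm high, dark handle 24 mm diameter on top of it, 150 mm high in all; origin at the centre of its underside. To be left alone.
There are look-alikes about, which are no part of the job. Leave any orange or purple look-alike of the pattern alone.

How it is judged:
By the outcome, as a careful person would: the job done as asked, in the order asked, and still so for the second after the job is handed in, with the robot touching nothing.
It also fails if it takes over 38 s, if anything falls off the work surface, if the arm or the gripper's body presses on something with over 40 N, if the wrist force passes 120 N, or if a joint passes its speed limit or range.

## Robot

A 6-joint arm with a two-finger parallel gripper is mounted at the origin on the work surface. World frame = base frame: x ahead of the robot, y to its left, z up, the work surface at z = 0. Lengths are in m, angles in rad, forces in N, time in s.
With the tool pointing down it reaches from about 0.3 to 0.75 m from the base axis. Payload 8.5 kg.
Tool frame: the origin (TCP) lies on the centre line of the jaws, within the pads' length; the fingertips stand 19 mm ahead of it and the grasp point (between the pads) is the TCP; z points along the fingers, y is the direction in which the jaws open and shut (so a half turn about z gives the same grasp; the last joint's range is limited). The gripper opens to 88 mm and grips with 3 to 60 N. Pads are 18 mm wide; open, the fingers measure 123 mm over their backs; the gripper's body (75 mm by 187 mm) begins 45 mm behind the grasp point.
Start: joints at [-1.321, 0.381, 1.297, -0, 1.464, -0.215], TCP at [0.247, -0.492, 0.258] pointing down, gripper open.
Joint ranges: [-3.11, 3.11], [-0.89, 2.33], [0.22, 2.48], [-1.42, 4.56], [0.17, 2.85], [-2.88, 2.88]. Speed limits (rad/s): [2.39, 2.39, 3.14, 3.14, 3.14, 3.14].

## Interface

Orientations are given as a unit quaternion [x, y, z, w].
In Python, from bench import status, optics, ticket gives the robot as it stands.
- The arm moves only by the tool servo_tool, never from a script. Its arguments are lists of equal length, an entry for each row: "jaw": the gripper's target within -1 to 1 (shut at 1, half-way at 0, fully open at -1); "translation": the shift along the tool's x, y, z in cm, a list of three; "twist": the turn about the tool's z in degrees. A call has 1 to 20 rows; each row shifts and turns the commanded pose from where the row before left it, along the tool's axes as they then stand; what a row does not reach is not made up. A row lasts 1/10 s, in which the tool goes at most 50 mm and 8.59 degrees, less where a joint would pass 70% of its speed; a pose out of reach is approached as far as the arm can. A call with a gripper value outside its range is refused whole. The fingers move at their own pace and stop on an object; "squeeze" is the grip in N (left out, the last holds). Time passes only in rows, so rows that do not move let the fingers close. It gives the time, the measured TCP pose, the force and the opening at its end, in the units of the state.
- status.state(): the state, without advancing time (a new reading comes with each control period).
- optics.camera(name): name is "scene" or "top" or "wrist"; returns a dict with "pixels" (400x640x3 uint8, red, green, blue), "fx", "fy", "cx", "cy" (pixels), "view" (4x4, takes a point from world to camera coordinates); the wrist camera has in their place "tool_from_camera" (4x4, takes a point from camera to tool coordinates, whose origin is the TCP and whose axes are the flange's). Camera axes: x right, y down, z forward; pixel columns grow to the right and rows downward; lengths in m; the calibration is good to about 2 mm. A picture is of the moment at which its call begins: read the wrist's pose just before it. There is no depth.
- ticket.finish_job(): hands the job in, once; it reports no verdict.
The state is a dict: "time": time; "q": joint angles; "joint_velocities": joint speeds; "tau": joint torques, N m; "position": TCP position; "eef_rot": TCP orientation; "force": force on the tool from outside, world axes, zero at the start; "moment": the same for the moment, N m; "finger_gap": opening from 0.0 (shut) to 1.0 (fully open).
Only numpy, scipy, OpenCV 4.12 (cv2) and the standard library are available. Lean on these libraries where they do the work, as an engineer would, in place of code of your own. Each camera call takes 0.05 s, during which the arm holds its last target.

## Working session

There is one attempt and no reset: what is moved stays moved. The work goes in short steps, Python scripts to look and compute and a tool call to move; the robot and the scene stay as the last step left them, time stands still between calls to the robot, and variables do not carry over. Pictures are saved under pics/ and viewed, and the job is handed in when it is done.

Besides the shell and the picture viewer there is one more tool, called after "Request:" in YAML: its name, and indented under it one key for each argument. servo_tool: Moves the arm, as the interface text tells. Its arguments: {"type":"object","properties":{"jaw":{"type":"array","items":{"type":"number"}},"translation":{"type":"array","items":{"type":"array","items":{"type":"number"}}},"twist":{"type":"array","items":{"type":"number"}},"squeeze":{"type":"number"}},"required":["jaw","translation","twist"]}

```bash
mkdir -p pics; ls; cat > h.py <<'E'
import numpy as np, cv2
from bench import status, optics, ticket
def shot(n,f):
    c=optics.camera(n); cv2.imwrite('pics/'+f,np.ascontiguousarray(c['pixels'][:,:,::-1])); np.save('pics/'+f+'.npy',c,allow_pickle=True); return c
def load(f): return np.load('pics/'+f+'.npy',allow_pickle=True).item()
def ray(c,u,v,z):
    V=np.array(c['view']); R=V[:3,:3]; o=-R.T@V[:3,3]
    d=R.T@np.array([(u-c['cx'])/c['fx'],(v-c['cy'])/c['fy'],1]); return o+d*(z-o[2])/d[2]
def proj(c,p):
    V=np.array(c['view']); q=V[:3,:3]@np.array(p)+V[:3,3]; return q[0]/q[2]*c['fx']+c['cx'],q[1]/q[2]*c['fy']+c['cy']
E
python3 - <<'E'
from h import *
s=status.state(); print(s)
for n in('top','scene'):
    c=shot(n,n+'0.png'); print(n,c['fx'],c['cx'],c['cy'],np.round(c['view'],3))
E
```

```text
pics
{'time': 0.0, 'q': array([-1.32132359e+00,  3.81212303e-01,  1.29824316e+00, -4.25681778e-05,
        1.46358981e+00, -2.15303291e-01]), 'joint_velocities': array([-0.00101564, -0.00110499, -0.00018435, -0.00196474, -0.00113529,
       -0.00182875]), 'tau': array([-1.41620560e-03, -4.37930095e+01, -2.24559939e+01,  7.13042356e-02,
        3.52345628e-02, -1.45507834e-04]), 'position': array([ 0.24644733, -0.49141833,  0.25713493]), 'eef_rot': array([ 9.73118421e-01,  2.30304169e-01, -3.35653838e-05, -7.25844644e-04]), 'force': array([ 0.31922684, -0.90012454,  0.08093191]), 'moment': array([-0.02333117, -0.00435001, -0.04557677]), 'finger_gap': 1.0022815876580575}
top 416.3898435721046 325.23088830767125 204.9750138622233 [[ 0.001 -1.     0.02   0.048]
 [-0.987 -0.004 -0.158  0.541]
 [ 0.158 -0.02  -0.987  0.689]
 [ 0.     0.     0.     1.   ]]
scene 501.7355823890537 320.7929519147915 195.16079165494978 [[ 0.577  0.816  0.013 -0.329]
 [ 0.414 -0.279 -0.866 -0.134]
 [-0.704  0.505 -0.5    1.302]
 [ 0.     0.     0.     1.   ]]
```

View pics/top0.png

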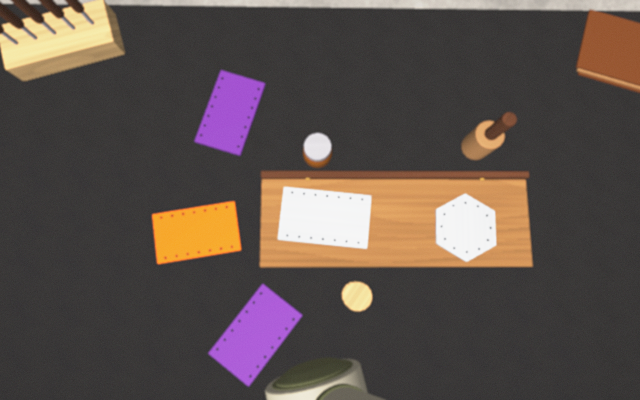

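View pics/scene0.png

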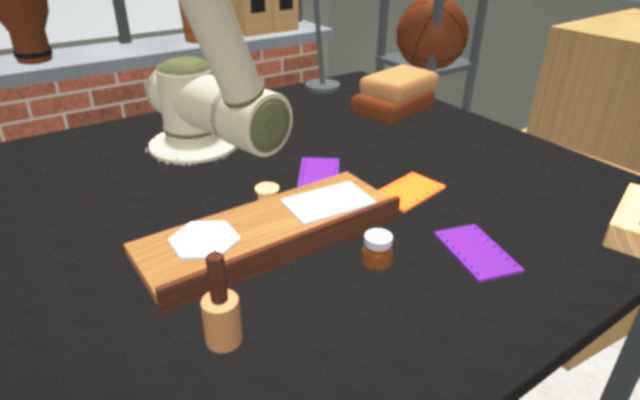

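The top view shows the white oblong plate at about (325,217) on the left (+y) half and the hex plate at (466,227) on the right. The spool is at (357,296), the jar at (317,150) and the mallet at (485,140). An orange plate lies on the bench past the left end, so I push towards +y.

```bash
cat >> h.py <<'E'
def plates(c,z=0.066):
    im=c['pixels'].astype(int); m=((im.min(2)>190)&(im.max(2)-im.min(2)<30)).astype(np.uint8)
    m[:100]=0
    m=cv2.morphologyEx(m,cv2.MORPH_CLOSE,np.ones((5,5)))
    cs,_=cv2.findContours(m,cv2.RETR_EXTERNAL,cv2.CHAIN_APPROX_NONE)
    out=[]
    for k in cs:
        if cv2.contourArea(k)<1200: continue
        w=np.array([ray(c,u,v,z)[:2] for u,v in k[:,0]])*1000
        r=cv2.minAreaRect(w.astype(np.float32)); out.append((k,w,r)); print(np.round(k[:,0].mean(0)),np.round(r[0],1),np.round(r[1],1),round(r[2],2),'\n',np.round(cv2.boxPoints(r),1))
    return out
def shelf(c):
    im=c['pixels']; hsv=cv2.cvtColor(np.ascontiguousarray(im),cv2.COLOR_RGB2HSV)
    return hsv
E
python3 - <<'E'
from h import *
c=load('top0.png'); plates(c)
for n,uv in dict(FL=(260,267),FR=(532.5,267),BL=(261.5,179),BR=(526.5,179)).items(): print(n,np.round(ray(c,*uv,0.06)*1000,1))
for n,uv,z in (('jar',(317,146),.055),('malletH',(510,119),.15),('spool',(357,296),.05)): print(n,np.round(ray(c,*uv,z)*1000))
cv2.imwrite('pics/z.png',cv2.resize(c['pixels'][160:280,250:390,::-1],None,fx=5,fy=5,interpolation=cv2.INTER_CUBIC))
cv2.imwrite('pics/z2.png',cv2.resize(c['pixels'][160:280,410:550,::-1],None,fx=5,fy=5,interpolation=cv2.INTER_CUBIC))
E
```

```text
[465. 227.] [ 501.1 -188.6] [100.7 112.9] 87.63 
 [[ 442.6 -236.6]
 [ 555.4 -241.3]
 [ 559.6 -140.7]
 [ 446.8 -136. ]]
[324. 217.] [516.9  50.9] [150.9  91.2] 84.43 
 [[464.1 -19.7]
 [554.9 -28.6]
 [569.6 121.6]
 [478.8 130.5]]
FL [432.9 158.5  60. ]
FR [ 433.4 -301.3   60. ]
BL [583.3 159.7  60. ]
BR [ 585.8 -302.7   60. ]
jar [645.  64.  55.]
malletH [ 661. -237.  150.]
spool [385.  -4.  50.]
```

View pics/z.png

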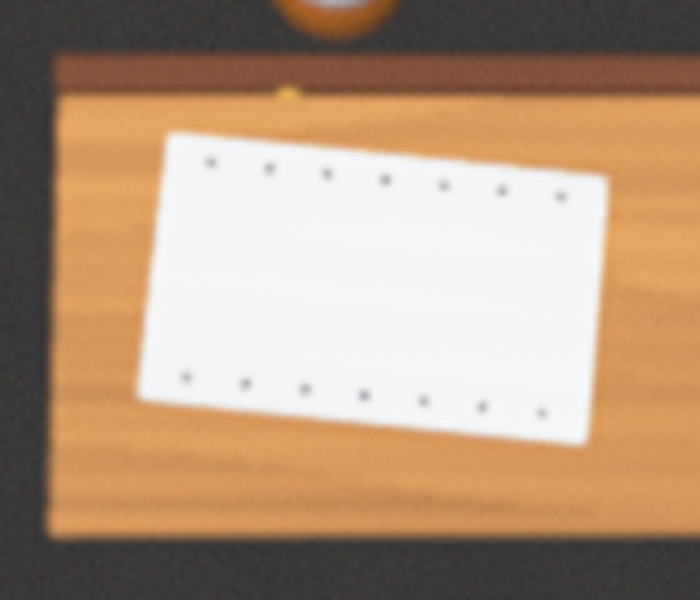

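View pics/z2.png

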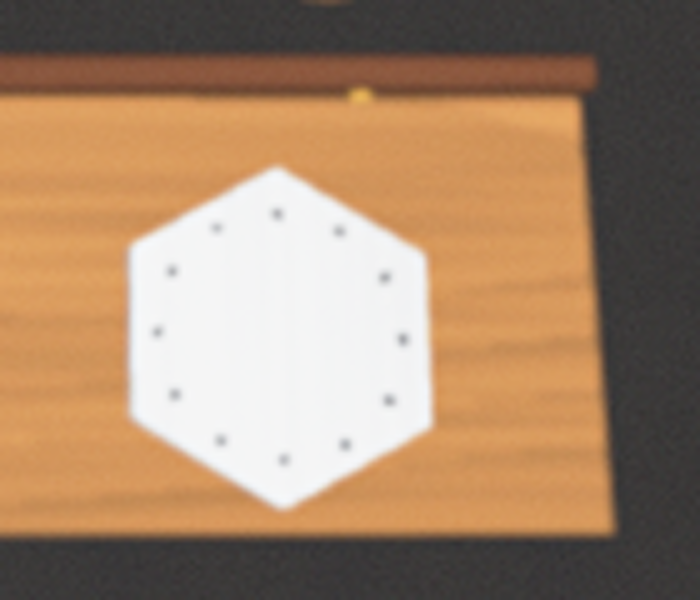

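The measured sizes match the given ones: plate 151 x 91 mm, shelf 150 x 460 mm. The shelf lies square to the world axes, with x 433–584 mm and its end at y≈159 mm. The plate centre is at (517, 51) mm, turned about 5.6° out of line. The target centre is y≈134 mm, and I'll push its rear edge with both fingertips side by side so that the push also squares it up.

Request:
servo_tool:
  jaw: [0,0,0,0,0,0,0,0,0,0]
  translation:
    - [0,0,0]
    - [0,0,0]
    - [0,0,0]
    - [0,0,0]
    - [0,0,0]
    - [0,0,0]
    - [0,0,0]
    - [0,0,0]
    - [0,0,0]
    - [0,0,0]
  twist: [-3,-7,-8,-8,-8,-8,-8,-7,-6.4,0]

```text
time: 1.1
position: [0.2465, -0.4915, 0.2574]
eef_rot: [0.707, 0.708, 0.0, -0.0]
force: [-0.3, -0.4, -0.1]
finger_gap: 0.502
```

Request:
servo_tool:
  jaw: [0,0,0,0,0,0,0,0,0,0,0,0,0,0,0,0,0,0,0,0]
  translation:
    - [1.1,0.7,0]
    - [2.24,1.4,0]
    - [2.24,1.4,0]
    - [2.24,1.4,0]
    - [2.24,1.4,0]
    - [2.24,1.4,0]
    - [2.24,1.4,0]
    - [2.24,1.4,0]
    - [2.24,1.4,0]
    - [2.24,1.4,0]
    - [2.24,1.4,0]
    - [2.24,1.4,0]
    - [2.24,1.4,0]
    - [2.24,1.4,0]
    - [2.24,1.4,0]
    - [2.24,1.4,0]
    - [2.24,1.4,0]
    - [2.24,1.4,0]
    - [2.24,1.4,0]
    - [1.1,0.6,0]
  twist: [0,0,0,0,0,0,0,0,0,0,0,0,0,0,0,0,0,0,0,0]

```text
time: 3.1
position: [0.5116, -0.0641, 0.2576]
eef_rot: [0.707, 0.707, 0.0, -0.0]
force: [-0.0, -0.3, 0.2]
finger_gap: 0.5
```

Request:
servo_tool:
  jaw: [0,0,0,0,0,0,0,0]
  translation:
    - [0,0,1]
    - [0,0,2]
    - [0,0,3]
    - [0,0,3]
    - [0,0,3]
    - [0,0,2]
    - [0,0,1]
    - [0,0,0]
  twist: [0,0,0,0,0,0,0,0]

```text
time: 3.9
position: [0.5104, -0.0667, 0.1067]
eef_rot: [0.707, 0.707, -0.001, -0.001]
force: [-0.4, 0.4, 0.4]
finger_gap: 0.503
```

```bash
python3 - <<'E'
from h import *
s=status.state();print(s['position'],s['force'],s['eef_rot'],s['finger_gap'],s['time'])
c=shot('wrist','w1.png')
shot('top','t1.png')
E
```

```text
[ 0.51044372 -0.06670736  0.10669449] [-0.40329344  0.43719292  0.43153704] [ 7.07392193e-01  7.06820161e-01 -5.56552870e-04 -1.11148535e-03] 0.5029058793309645 3.9
```

View pics/w1.png

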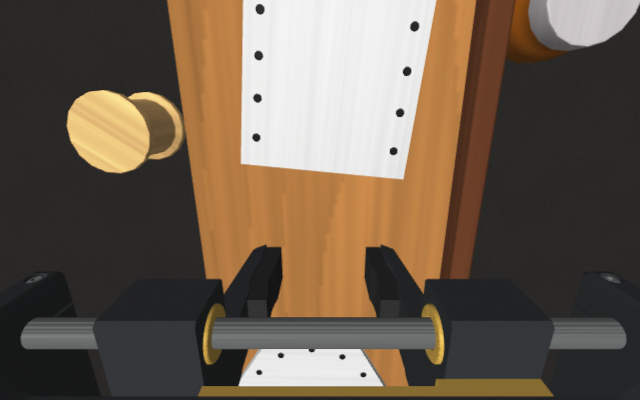

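View pics/t1.png

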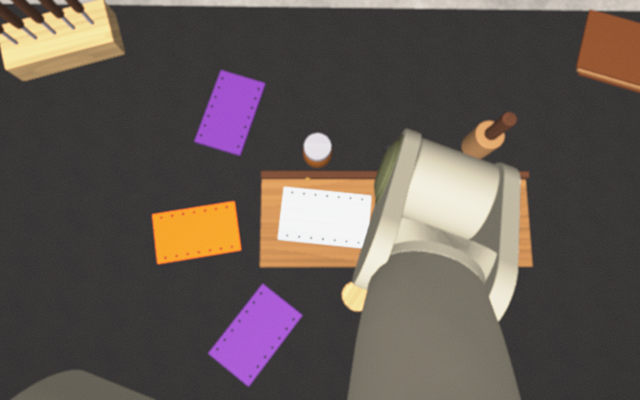

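The wrist view shows both fingertips at (270,250) and (378,250), between the plate's rear edge (row ~170) and the hex. They are within the plate's width and clear of the rail and spool. I'm lowering to half the plate's thickness.

Request:
servo_tool:
  jaw: [0,0,0,0,0,0]
  translation:
    - [0,0,0.8]
    - [0,0,0.8]
    - [0,0,0.5]
    - [0,0,0.25]
    - [0,0,0]
    - [0,0,0]
  twist: [0,0,0,0,0,0]

```text
time: 4.6
position: [0.5114, -0.0663, 0.0843]
eef_rot: [0.707, 0.707, 0.0, 0.0]
force: [0.4, -0.6, 0.1]
finger_gap: 0.503
```

```bash
python3 - <<'E'
from h import *
s=status.state();print(s['position'],s['force'],s['time'])
c=shot('wrist','w2.png')
from scipy.spatial.transform import Rotation as R
T=np.eye(4);T[:3,:3]=R.from_quat(s['eef_rot']).as_matrix();T[:3,3]=s['position']
W=T@np.array(c['tool_from_camera']); c['view']=np.linalg.inv(W)
print(np.round(proj(c,(.464,-.0197,.066))),np.round(proj(c,(.555,-.0286,.066))),np.round(W[:3,3],3))
E
```

```text
[ 0.51139825 -0.06631048  0.08433242] [ 0.39188978 -0.55315385  0.132802  ] 4.6
[222. 177.] [410. 195.] [0.512 0.016 0.211]
```

View pics/w2.png

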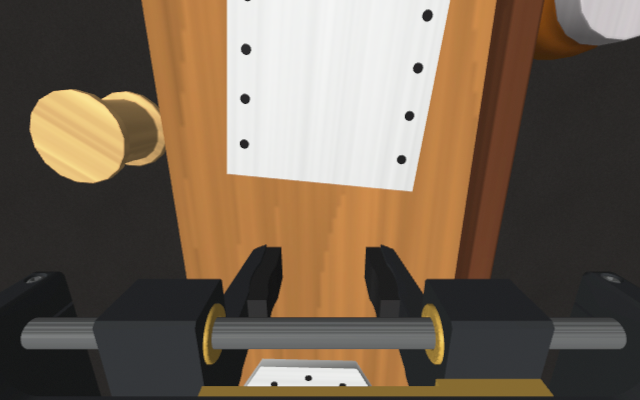

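Request:
servo_tool:
  jaw: [0,0]
  translation:
    - [0,0,0.15]
    - [0,0,0]
  twist: [0,0]

```text
time: 4.85
position: [0.5113, -0.0663, 0.0827]
eef_rot: [0.707, 0.707, 0.0, 0.0]
force: [0.2, -0.3, 0.3]
finger_gap: 0.502
```

Request:
servo_tool:
  jaw: [0,0]
  translation:
    - [0.5,0,0]
    - [0.5,0,0]
  twist: [0,0]

```text
time: 5.05
position: [0.5113, -0.0559, 0.0828]
eef_rot: [0.707, 0.707, 0.0, -0.0]
force: [0.5, 0.0, -0.6]
finger_gap: 0.501
```

Request:
servo_tool:
  jaw: [0]
  translation:
    - [0.5,0,0]
  twist: [0]

```text
time: 5.15
position: [0.5113, -0.0507, 0.0828]
eef_rot: [0.707, 0.707, 0.0, -0.0]
force: [0.5, -0.4, -0.2]
finger_gap: 0.503
```

Request:
servo_tool:
  jaw: [0,0,0,0,0,0,0,0,0,0,0,0]
  translation:
    - [0,0,0.1]
    - [0.4,0,0]
    - [0.4,0,0]
    - [0.4,0,0]
    - [0.4,0,0]
    - [0.4,0,0]
    - [0.4,0,0]
    - [0.4,0,0]
    - [0.4,0,0]
    - [0.4,0,0]
    - [0.3,0,0]
    - [0,0,0]
  twist: [0,0,0,0,0,0,0,0,0,0,0,0]

```text
time: 6.35
position: [0.5112, -0.0118, 0.0817]
eef_rot: [0.707, 0.707, 0.0, -0.0]
force: [0.6, 0.6, 0.1]
finger_gap: 0.5
```

```bash
python3 - <<'E'
from h import *
s=status.state();print(s['position'],s['force'],s['time'])
shot('wrist','w3.png')
E
```

```text
[ 0.5111869  -0.01184163  0.08174935] [0.64093204 0.55977243 0.09781912] 6.35
```

View pics/w3.png

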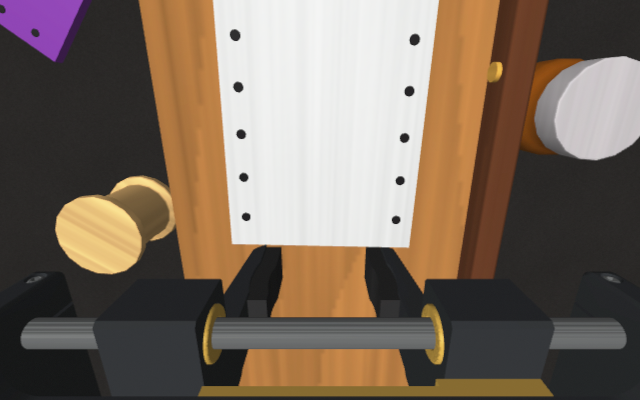

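The plate is pushed and now nearly square: its rear edge runs from (232,244) to (409,247), resting on both tips. I'll keep pushing.

Request:
servo_tool:
  jaw: [0,0,0,0,0,0,0,0,0,0,0,0,0]
  translation:
    - [0.3,0,0]
    - [0.4,0,0]
    - [0.5,0,0]
    - [0.5,0,0]
    - [0.5,0,0]
    - [0.5,0,0]
    - [0.5,0,0]
    - [0.5,0,0]
    - [0.5,0,0]
    - [0.5,0,0]
    - [0.3,0,0]
    - [0.2,0,0]
    - [0,0,0]
  twist: [0,0,0,0,0,0,0,0,0,0,0,0,0]

```text
time: 7.7
position: [0.5112, 0.04, 0.0817]
eef_rot: [0.707, 0.707, 0.0, -0.0]
force: [-0.4, 0.2, 0.4]
finger_gap: 0.501
```

```bash
python3 - <<'E'
from h import *
s=status.state();print(s['position'],s['force'],s['time'])
shot('wrist','w4.png');c=shot('top','t4.png');plates(c)
E
```

```text
[0.51118672 0.04001114 0.08173637] [-0.3849519   0.18670793  0.38540032] 7.7
[260. 240.] [468.8 161. ] [172.6  74.9] 1.98 
 [[381.3 195.5]
 [383.9 120.6]
 [556.4 126.6]
 [553.8 201.4]]
[465. 227.] [ 501.1 -188.6] [100.7 112.9] 87.63 
 [[ 442.6 -236.6]
 [ 555.4 -241.3]
 [ 559.6 -140.7]
 [ 446.8 -136. ]]
[336. 203.] [539.5  26.3] [133.3  97.6] 82.59 
 [[482.5 -33.5]
 [579.3 -46.1]
 [596.5  86. ]
 [499.7  98.6]]
```

View pics/w4.png

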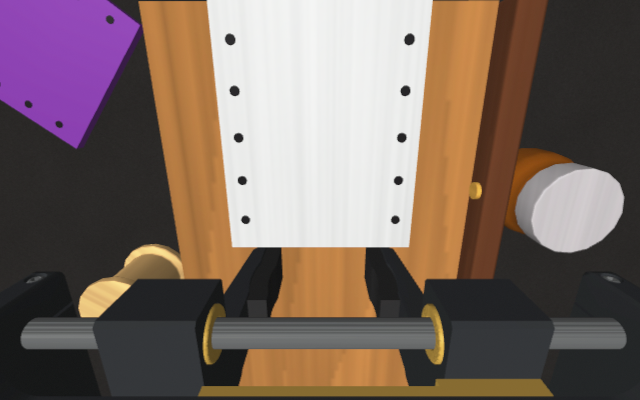

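View pics/t4.png

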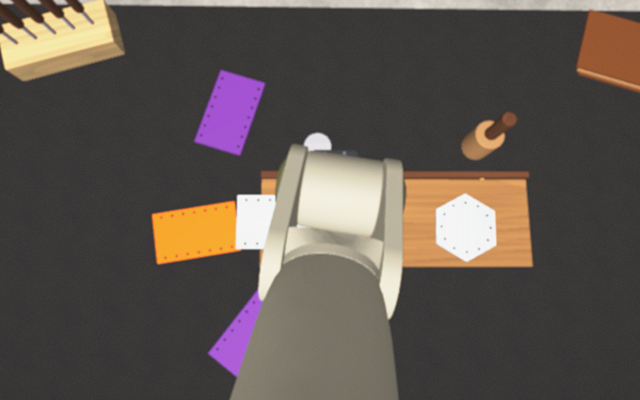

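The front edge is at y≈200–201 mm (pixel column 236), an overhang of about 42 mm, and the plate is square to the shelf. I need about 8 mm more, then I back off and rise.

Request:
servo_tool:
  jaw: [0,0,0,0,0]
  translation:
    - [0.3,0,0]
    - [0.3,0,0]
    - [0.2,0,0]
    - [0,0,0]
    - [0,0,0]
  twist: [0,0,0,0,0]

```text
time: 8.3
position: [0.5112, 0.0479, 0.0817]
eef_rot: [0.707, 0.707, 0.0, -0.0]
force: [0.2, 0.8, -0.5]
finger_gap: 0.498
```

Request:
servo_tool:
  jaw: [0,0,0,0,0,0,0,0,0,0,0]
  translation:
    - [-0.3,0,0]
    - [-0.7,0,0]
    - [-1,0,0]
    - [-1,0,0]
    - [-1,0,0]
    - [0,0,-1]
    - [0,0,-2.5]
    - [0,0,-4]
    - [0,0,-4]
    - [0,0,-3]
    - [0,0,-1]
  twist: [0,0,0,0,0,0,0,0,0,0,0]

```text
time: 9.4
position: [0.5119, 0.0077, 0.2404]
eef_rot: [0.707, 0.707, 0.002, 0.002]
force: [0.8, -0.6, 0.0]
finger_gap: 0.502
```

Request:
servo_tool:
  jaw: [0,0,0,0,0,0,0,0,0,0,0,0,0,0,0,0,0,0]
  translation:
    - [-1,-0.6,0]
    - [-2.4,-1.5,0]
    - [-2.4,-1.5,0]
    - [-2.4,-1.5,0]
    - [-2.4,-1.5,0]
    - [-2.4,-1.5,0]
    - [-2.4,-1.5,0]
    - [-2.4,-1.5,0]
    - [-2.4,-1.5,0]
    - [-2.4,-1.5,0]
    - [-2.4,-1.5,0]
    - [-2.4,-1.5,0]
    - [-2.4,-1.5,0]
    - [-2.4,-1.5,0]
    - [-2.4,-1.5,0]
    - [-2.4,-1.5,0]
    - [-1,-0.6,0]
    - [0,0,0]
  twist: [0,0,0,0,0,0,0,0,0,0,0,0,0,0,0,0,0,0]

```text
time: 11.2
position: [0.2735, -0.3728, 0.2355]
eef_rot: [0.708, 0.706, 0.001, -0.001]
force: [-0.6, 0.9, -0.1]
finger_gap: 0.501
```

```bash
python3 - <<'E'
from h import *
s=status.state();print(s['position'],s['force'],s['time'])
c=shot('top','t5.png');plates(c); shot('scene','s5.png')
d=np.abs(c['pixels'].astype(int)-load('top0.png')['pixels']).max(2)>40
for n,(u0,v0,u1,v1) in dict(hex=(420,185,520,265),spool=(335,275,380,318),jar=(298,128,336,170),mallet=(455,105,525,165),orange=(145,195,233,268)).items(): print(n,d[v0:v1,u0:u1].sum())
E
```

```text
[ 0.27348094 -0.37277167  0.23550212] [-0.57184111  0.9144342  -0.11077049] 11.2
[276. 222.] [509.3 132. ] [ 90.1 150.3] 0.14 
 [[464.  207.1]
 [464.4  56.7]
 [554.5  56.9]
 [554.2 207.3]]
[465. 227.] [ 501.1 -188.6] [100.7 112.9] 87.63 
 [[ 442.6 -236.6]
 [ 555.4 -241.3]
 [ 559.6 -140.7]
 [ 446.8 -136. ]]
hex 0
spool 0
jar 0
mallet 0
orange 128
```

View pics/t5.png

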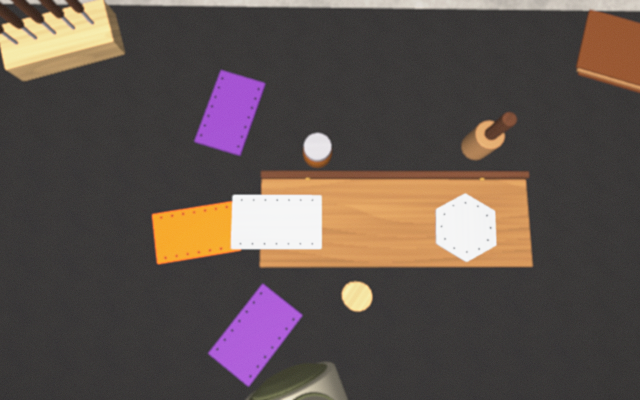

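View pics/s5.png

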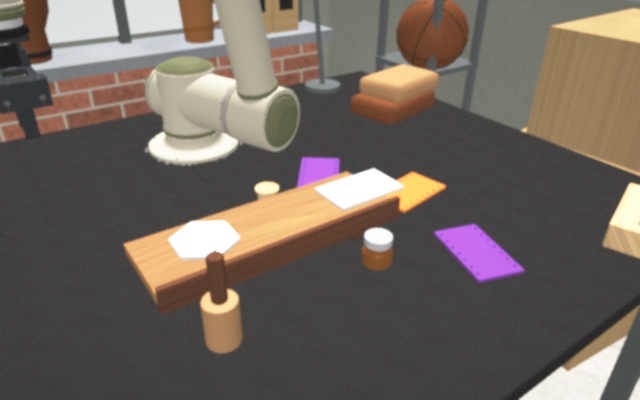

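The plate lies flat and square (0.1°), with its front edge at y≈207 mm against the shelf end at 159 mm. That is about 48 mm of overhang, or 32%. The hex, spool, jar and mallet regions are unchanged. I'm handing it in.

```bash
python3 -c "
from bench import ticket; print(ticket.finish_job())"
```

```text
the job is handed in; nothing more can be done
None
```

I pushed the oblong pattern along the shelf towards +y, away from the six-sided one, with both fingertips side by side on its rear edge. Then I backed off, raised the arm and handed the job in at about 11.3 s.

- **Overhang:** in the last top view about 48 mm of the pattern's 150 mm (32%) sticks out past the shelf end. I trust that to within about 2 mm.
- **Position:** it lies flat on the board, within about 0.2° of the shelf's direction. It started about 5.6° out of line.
- **Other objects:** the hex pattern, spool, jar and mallet show no change between the first and last pictures. The orange region did differ by 128 pixels. I put that down to the pushed plate now overlapping the edge of that region in the picture, not to the orange plate moving.
- **Disagreements:** the wrist and top cameras differed by about 2 mm on the rear edge before the push. The force readings I saw stayed around 1 N or below throughout, so I judged contact from the pictures, not from force.

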